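# Ready a carousel drive for its new belt

### The job

Get this carousel drive unit ready for a new belt: first seat the loose idler block square and fully home in its pocket on the deck and let go of it. Then push the sprung tensioner arm all the way back, past the last click of its ratchet and up against its back stop, and keep holding it there so that I can slip the belt on: finish while still pressing the arm back, with the idler block still seated, and leave the screwdriver, dish and marker where they lie.

Things in the scene. Friction and masses are not known exactly. Their poses are not given: they have to be found in the camera images.
- drive_unit: fixed unit: white chassis, grey deck 204 (x) x 274 (y) mm, deck surface 55 mm above its origin (centre of its underside, on the worktop); x to its back, y to its left, z up. On the deck: large toothed pulley (radius 38, up to 58 mm above the deck) at x +48, y -42 mm; small one (radius 16, up to 45 mm) at x +58, y +88; idler pocket front left; tensioner arm along the front, pivot at right.
- pocket (a point): centre of the pocket's floor, which is the deck surface; axes as the drive unit. A rectangular frame, 47.5 mm (x) by 31.5 mm (y) inside, walls 8 mm thick and 10 mm high, inner top edges bevelled (4 mm wide, 6 mm down). The block's long side goes along x, either way round, with 1.75 mm play on each side; 12 mm of its body then stand above the walls. 25 mm are free for each finger on its y sides.
- idler_block: loose idler block, about 0.12 kg: plain aluminium block 44 (its x) x 28 (its y) x 22 mm, a black roller (24 mm across) on the middle of its top, 42 mm high in all; origin at the centre of its underside, z up. It stands upright on the worktop. Take it across its y (28 mm), above its lowest 10 mm, which go into the pocket.
- tensioner_arm (a joint): angle of the arm (rad) about the vertical through point pivot. 0: sprung fully out to the front, arm along the unit's +y; grows as it is pushed back, clockwise from above; back stop at 0.66. Its spring resists with about 6 N at the lug at 0, 10 N at the stop. A one-way ratchet clicks at 0.16, 0.32, 0.48; let go, the arm drops back on the last tooth passed. Starts at rest or on the first tooth.
- pivot (a point): pivot of the tensioner arm, fixed on the unit, 12 mm above the deck.
- lug (a point): axis of the upright steel lug at the tip of the arm, where the arm is pushed: smooth pin, 14 mm in diameter, from 16 to 52 mm above the deck, 130 mm from the pivot (this point is 40 mm above the deck). The arm's bar under it is 18 mm wide, 8 to 16 mm above the deck; the arm's roller (26 mm across, up to 43 mm above the deck) stands 100 mm from the pivot. In front of the lug the deck is free.
- pawl (a joint): the spring-loaded pawl slider of the ratchet: 0 m is dropped in behind or before a tooth, up to about 0.003 m while a tooth passes under it. It works by itself; leave its knob alone.
- screwdriver: bystander: orange-handled screwdriver, 168 mm long, lying on the worktop at the right; origin at the centre of its underside. Leave it alone.
- petri_dish: bystander: covered round dish, 66 mm across and 16 mm high, on the worktop behind the screwdriver; origin at the centre of its underside. Leave it alone.
- marker: bystander: black-capped felt marker, 134 mm long, lying on the worktop at the right; origin at the centre of its underside. Leave it alone.
Not all that is in view belongs to the job. Several things look just like the idler_block: the one meant starts farthest to the robot's left.

How it is judged:
By the outcome, as a careful person would: the job done as asked, in the order asked, and still so for the second after the job is handed in, while the arm keeps its last pose, push and grip.
It also fails if it takes over 62 s, if anything falls off the work surface, if the arm or the gripper's body presses on something with over 40 N, if the wrist force passes 120 N, or if a joint passes its speed limit or range.

### The arm

A 7-joint arm with a two-finger parallel gripper is mounted at the origin on a cart in front of the work surface, level with it; the furniture and walls round the work are solid. World frame = base frame: x ahead of the robot, y to its left, z up, the work surface at z = 0. Lengths are in m, angles in degrees, forces in N, time in s.
With the tool pointing down it reaches from about 0.4 to 0.9 m from the base axis. Payload 5.6 kg.
Tool frame: the origin (TCP) lies on the centre line of the jaws, within the pads' length; the fingertips stand 17 mm ahead of it and the grasp point (between the pads) lies 2 mm behind it; z points along the fingers, y is the line along which they close (so a half turn about z gives the same grasp; the last joint's range is limited). The gripper opens to 92 mm and grips with 3 to 60 N. Pads are 20 mm wide; open, the fingers measure 128 mm over their backs; the gripper's body (75 mm by 189 mm) begins 69 mm behind the grasp point.
Start: joints at [63.942, 26.786, -0.665, 91.828, 0.344, 61.387, -3.226], TCP at [0.26, -0.596, 0.232] pointing down, gripper open.
Joint ranges: [-144.91, 144.91], [-17.63, 115.5], [-89.93, 88.59], [15.96, 139.68], [-74.01, 254.01], [8.47, 105.57], [-167.45, 167.45]. Speed limits (degrees/s): [147.25, 147.25, 180, 180, 180, 180, 180].

### API

Orientations are given as [roll, pitch, yaw] about the fixed x, y, z axes, in that order (R = Rz(yaw) Ry(pitch) Rx(roll)).
In Python, from bench import manip gives the robot as it stands.
- The arm moves only by the tool jog_arm, never from a script. Its argument "rows" is a list of rows, each an object with "delta_rot": the turn, a rotation vector about the tool's x, y, z in rad, a list of three; "xyz": the shift along the tool's x, y, z in cm, a list of three; "jaw": the finger opening in cm, from 0 to 9.19. In form: [{"delta_rot": [rx, ry, rz], "xyz": [tx, ty, tz], "jaw": jaw}, ...]. A call has 1 to 10 rows; each row shifts and turns the commanded pose from where the row before left it, along the tool's axes as they then stand; what a row does not reach is not made up. A row lasts 1/10 s, in which the tool goes at most 50 mm and 8.59 degrees, less where a joint would pass 70% of its speed; a pose out of reach is approached as far as the arm can. A call is refused whole if a number of a shift passes 5 or a number of a turn 0.15, either way. A call with a gripper value outside its range is refused whole. The fingers move at their own pace and stop on an object; the grip force is fixed at half the most. Time passes only in rows, so rows that do not move let the fingers close. It gives the time, the measured TCP pose, the force, the opening and the grip force at its end, in the units of the state.
- manip.get_state(): the state, without advancing time (a new reading comes with each control period).
- manip.snapshot(name): name is "scene" or "top" or "wrist"; returns a dict with "img" (384x512x3 uint8, red, green, blue), "intrinsics" (3x3 intrinsics, pixels), "R" (3x3) and "t" (3): a world point X has camera coordinates R X + t; the wrist camera has in their place "T_tool_cam" (4x4, takes a point from camera to tool coordinates, whose origin is the TCP and whose axes are the flange's). Camera axes: x right, y down, z forward; pixel columns grow to the right and rows downward; lengths in m; the calibration is good to about 2 mm. A picture is of the moment at which its call begins: read the wrist's pose just before it. There is no depth.
- manip.hand_in(): hands the job in; it is judged then, once.
The state is a dict: "time_s": time; "joints": joint angles; "joint_vel": joint speeds; "effort": joint torques, N m; "tool_pos": TCP position; "eef_rot": TCP orientation; "force": force on the tool from outside, world axes, zero at the start; "torque": the same for the moment, N m; "finger_gap": finger opening in m; "grasp_force": force on a finger pad.
Only numpy, scipy, OpenCV 4.12 (cv2) and the standard library are available. Lean on these libraries where they do the work, as an engineer would, in place of code of your own. Each camera call takes 0.05 s, during which the arm holds its last target. There are 200 camera calls.

## Working session

There is one attempt and no reset: what is moved stays moved. The work goes in short steps, Python scripts to look and compute and a tool call to move; the robot and the scene stay as the last step left them, time stands still between calls to the robot, and variables do not carry over. Pictures are saved under pics/ and viewed, at most 10 in all, crops included, and the job is handed in when it is done.

Besides the shell and the picture viewer there is one more tool, called after "Call:" in YAML: its name, and indented under it one key for each argument. jog_arm: Moves the arm, as the interface text tells. Its arguments: {"type":"object","properties":{"rows":{"type":"array","items":{"type":"object","properties":{"delta_rot":{"type":"array","items":{"type":"number"}},"xyz":{"type":"array","items":{"type":"number"}},"jaw":{"type":"number"}}}}},"required":["rows"]}

```bash
ls; mkdir -p pics
python3 - <<'E'
from bench import manip
import cv2,numpy as np,pickle
print(manip.get_state())
o={}
for n in("scene","top","wrist"):
    s=manip.snapshot(n);o[n]=s;cv2.imwrite(f"pics/{n}0.png",s["img"][:,:,::-1])
    print(n,{k:np.round(v,4).tolist() for k,v in s.items() if k!="img"})
pickle.dump(o,open("o.pkl","wb"))
a=np.hstack([cv2.resize(o["scene"]["img"],(400,300)),cv2.resize(o["wrist"]["img"],(400,300))])
cv2.imwrite("pics/sw0.png",a[:,:,::-1])
cv2.imwrite("pics/top0b.png",cv2.resize(o["top"]["img"],(800,600),interpolation=cv2.INTER_CUBIC)[:,:,::-1])
cv2.imwrite("pics/scene0b.png",cv2.resize(o["scene"]["img"],(800,600),interpolation=cv2.INTER_CUBIC)[:,:,::-1])
E
```

```text
pics
{'time_s': 0.0, 'joints': array([63.94251872, 26.83374335, -0.66289633, 91.88166325,  0.34258264,
       61.38618439, -3.2251104 ]), 'joint_vel': array([ 0.11145918,  0.11518157, -0.04072436,  0.02343946, -0.06376403,
        0.01955621, -0.06026311]), 'effort': array([-3.06470920e-04, -5.20586014e+01, -1.23725124e-02, -2.43757010e+01,
       -5.65796031e-02,  1.72411086e-02,  1.60479831e-04]), 'tool_pos': array([ 0.25986241, -0.59518595,  0.2306605 ]), 'eef_rot': array([-1.79900609e+02,  6.83038190e-03,  2.35884850e+01]), 'force': array([-0.0576826 ,  0.27062512,  1.19986994]), 'torque': array([-0.05914735, -0.00258075,  0.00582229]), 'grasp_force': 0.0, 'finger_gap': 0.0918305289748353}
scene {'intrinsics': [[373.7233, 0.0, 252.4253], [0.0, 373.7233, 195.3546], [0.0, 0.0, 1.0]], 'R': [[0.7486, -0.6626, 0.0236], [-0.2851, -0.3538, -0.8908], [0.5986, 0.6601, -0.4538]], 't': [-0.5329, 0.2095, 0.8408]}
top {'intrinsics': [[376.0575, 0.0, 250.9212], [0.0, 376.0575, 193.3921], [0.0, 0.0, 1.0]], 'R': [[-0.0132, -0.9998, -0.015], [-0.9841, 0.0157, -0.1767], [0.1769, 0.0124, -0.9841]], 't': [-0.125, 0.5887, 1.1502]}
wrist {'intrinsics': [[310.4489, 0.0, 253.9958], [0.0, 310.4489, 191.4885], [0.0, 0.0, 1.0]], 'T_tool_cam': [[0.0005, -0.9642, -0.2653, 0.0748], [1.0, 0.0007, -0.0008, 0.001], [0.001, -0.2653, 0.9642, -0.1541], [0.0, 0.0, 0.0, 1.0]]}
```

View pics/top0b.png

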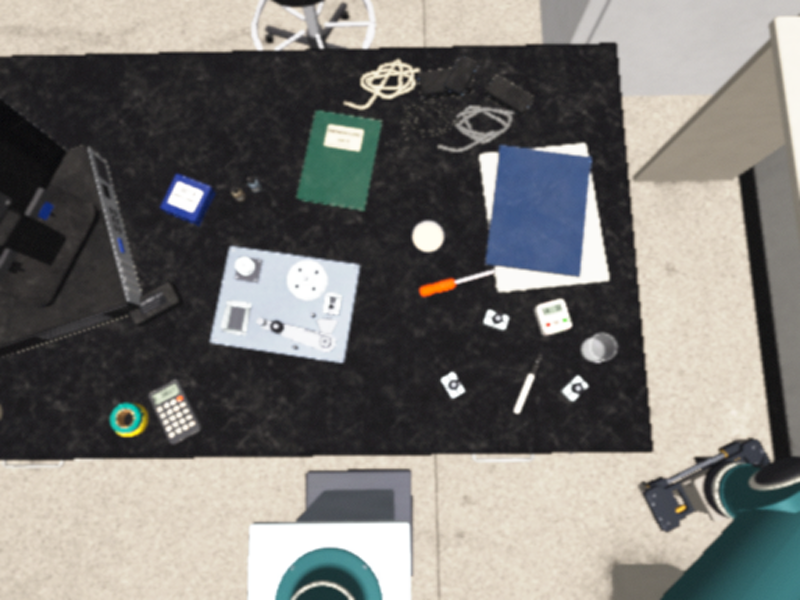

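View pics/scene0b.png

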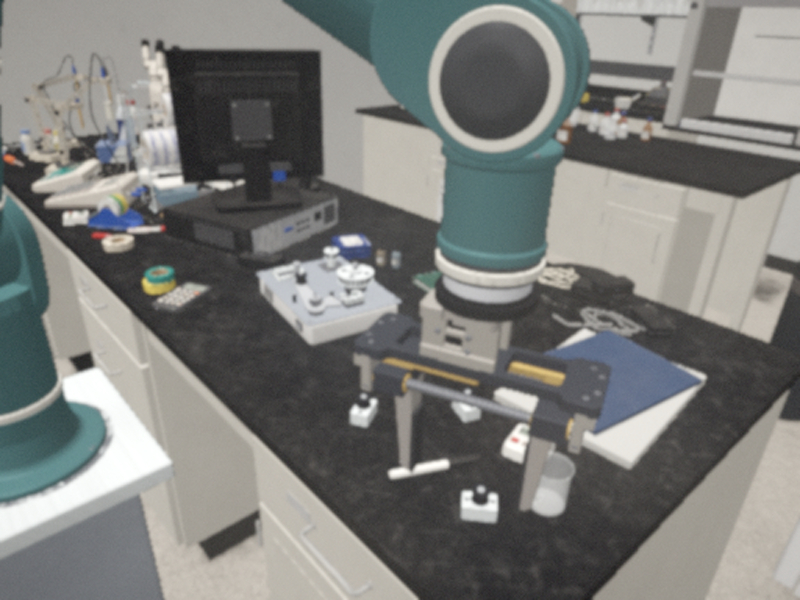

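Top view: three look-alikes, at (453,385), (496,319) and (575,388), of the 800x600 picture. World +y is to the image left, so the one meant is (453,385), which is (365,408) in the scene view. The drive unit is at (285,305), with the pocket at its left front (236,318) and the lug near (263,322).

```bash
python3 - <<'E'
import cv2,numpy as np,pickle
o=pickle.load(open("o.pkl","rb"))
def crop(n,x,y,w,h,W,H): return cv2.resize(o[n]["img"][y:y+h,x:x+w],(W,H),interpolation=cv2.INTER_CUBIC)
a=crop("top",130,150,105,90,467,400) # x4.444
b=crop("top",270,228,40,32,333,267)  # x8.33
c=crop("scene",160,150,100,75,467,200+0) if 0 else crop("scene",215,240,40,36,222,200)
d=crop("scene",160,150,100,70,577,404-0)
im=np.zeros((600,800,3),np.uint8)
im[:400,:467]=a; im[:267,467:]=b; im[300:500,500:722]=c
cv2.imwrite("pics/c1.png",im[:,:,::-1])
E
cat > h.py <<'E'
import numpy as np
from scipy.spatial.transform import Rotation as Ro
def ray(s,u,v,Rc=None,tc=None):
    d=np.linalg.inv(s["intrinsics"])@[u,v,1]
    if "R" in s: R=s["R"];return -R.T@s["t"],R.T@d
    st=s["st"];Rt=Ro.from_euler("xyz",st["eef_rot"],degrees=True).as_matrix()
    T=s["T_tool_cam"];return st["tool_pos"]+Rt@T[:3,3],Rt@T[:3,:3]@d
def atz(s,u,v,z):
    c,d=ray(s,u,v);return c+d*(z-c[2])/d[2]
def tri(*rs):
    A=0;b=0
    for c,d in rs:
        d=d/np.linalg.norm(d);P=np.eye(3)-np.outer(d,d);A=A+P;b=b+P@c
    return np.linalg.solve(A,b)
def totool(st,dw):
    return Ro.from_euler("xyz",st["eef_rot"],degrees=True).as_matrix().T@np.asarray(dw)
E
```

```text
(no output)
```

View pics/c1.png

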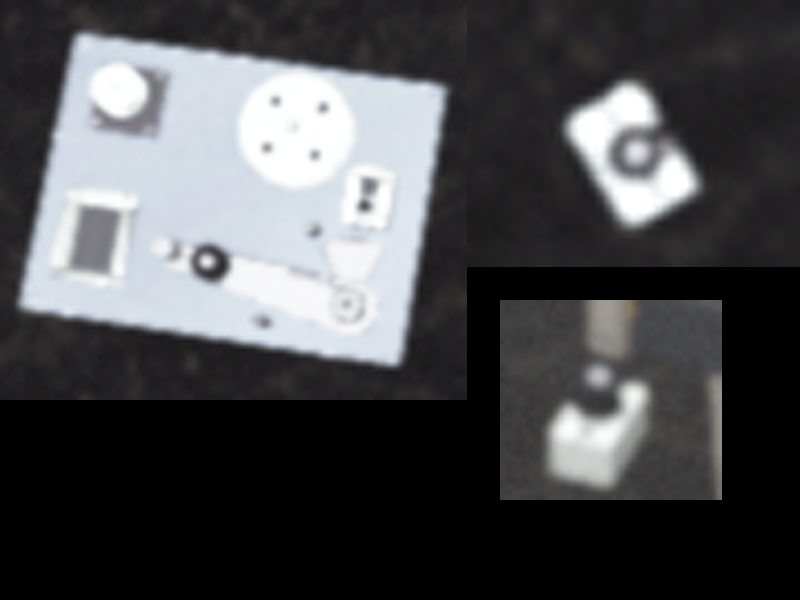

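The crop confirms an aluminium block with a black roller. Its roller top is at (637,152) in the crop, and the body corners are (565,127), (628,78), (700,188) and (632,230). Deck corners: (75,33), (447,87), (402,366), (20,310). Pocket interior is centred at (99,240), lug at about (165,247).

Run:
```python
import numpy as np,pickle
from h import *
o=pickle.load(open("o.pkl","rb"));t=o["top"];s=o["scene"]
B=lambda p:(270+(p[0]-467)/8.33-.4,228+p[1]/8.33-.4)
A=lambda p:(130+p[0]/4.444-.4,150+p[1]/4.444-.4)
print("roller tri",tri(ray(t,*B((637,152))),ray(s,232.6,253.6)))
c=[atz(t,*B(p),.022)[:2] for p in [(565,127),(628,78),(700,188),(632,230)]]
print(np.round(c,4),np.mean(c,0))
e=[c[2]-c[1],c[3]-c[0]];print([np.linalg.norm(x) for x in e],[np.degrees(np.arctan2(x[1],x[0])) for x in e])
d=np.array([atz(t,*A(p),.055)[:2] for p in [(75,33),(447,87),(402,366),(20,310)]]) # BL,BR,FR,FL
print(np.round(d,4),d.mean(0))
for i,j in[(3,0),(2,1),(1,0),(2,3)]:
    v=d[j]-d[i];print(np.linalg.norm(v),np.degrees(np.arctan2(v[1],v[0])))
print("pocket",atz(t,*A((99,240)),.055),"lug",atz(t,*A((162,246)),.107),"roller",atz(t,*A((210,262)),.098),"pivot",atz(t,*A((348,305)),.075))
```

```text
roller tri [ 0.42006679 -0.25429173  0.04338542]
[[ 0.43   -0.2284]
 [ 0.4484 -0.2531]
 [ 0.4062 -0.2793]
 [ 0.3907 -0.2528]] [ 0.41881779 -0.25338347]
[np.float64(0.04966194809097031), np.float64(0.04630653081833639)] [np.float64(-148.1994458567333), np.float64(-148.13603276040152)]
[[ 0.7119  0.2049]
 [ 0.6666 -0.0678]
 [ 0.465  -0.0353]
 [ 0.5087  0.2368]] [0.58805262 0.08464823]
0.20573176945674262 -8.933207782634879
0.20419900158277254 -9.142417117738196
0.27639638367934366 80.56885584125
0.2756417035161583 80.88638758935109
pocket [0.55818239 0.18208541 0.055     ] lug [0.5452465  0.12411333 0.107     ] roller [0.53497454 0.09286224 0.098     ] pivot [0.50647701 0.0005232  0.075     ]
```

Call:
jog_arm:
  rows:
    - {"xyz":[3.14,-2.78,0.7],"delta_rot":[0,0,0],"jaw":9.19}
    - {"xyz":[3.14,-2.78,0.7],"delta_rot":[0,0,0],"jaw":9.19}
    - {"xyz":[3.14,-2.78,0.7],"delta_rot":[0,0,0],"jaw":9.19}
    - {"xyz":[3.14,-2.78,0.7],"delta_rot":[0,0,0],"jaw":9.19}
    - {"xyz":[3.14,-2.78,0.7],"delta_rot":[0,0,0],"jaw":9.19}
    - {"xyz":[3.14,-2.78,0.7],"delta_rot":[0,0,0],"jaw":9.19}
    - {"xyz":[3.14,-2.78,0.7],"delta_rot":[0,0,0],"jaw":9.19}
    - {"xyz":[3.14,-2.78,0.7],"delta_rot":[0,0,0],"jaw":9.19}
    - {"xyz":[3.14,-2.78,0.7],"delta_rot":[0,0,0],"jaw":9.19}
    - {"xyz":[0,0,0],"delta_rot":[0,0,-0.143],"jaw":9.19}

```text
time_s: 1.15
tool_pos: [0.421, -0.247, 0.1678]
eef_rot: [-179.8, -0.1, 32.4]
force: [0.2, 0.8, -0.7]
finger_gap: 0.0923
grasp_force: 0.0
```

```bash
cat >> h.py <<'E'
def wsnap(name,x=0,y=0,w=512,h=384,W=800,H=600,save=True):
    from bench import manip;import cv2,pickle
    st=manip.get_state();s=manip.snapshot("wrist");s["st"]=st
    pickle.dump(s,open(f"{name}.pkl","wb"))
    cv2.imwrite(f"pics/{name}.png",cv2.resize(s["img"][y:y+h,x:x+w],(W,H),interpolation=cv2.INTER_CUBIC)[:,:,::-1])
    print(st["time_s"],st["tool_pos"],st["eef_rot"],st["force"],st["finger_gap"],st["grasp_force"])
    return s
E
python3 - <<'E'
from h import *
wsnap("w1")
E
```

```text
1.15 [ 0.42104207 -0.24695561  0.16779747] [-1.79841409e+02 -5.95414538e-02  3.24353155e+01] [ 0.22549032  0.76183253 -0.72358194] 0.09232274841247146 0.0
```

View pics/w1.png

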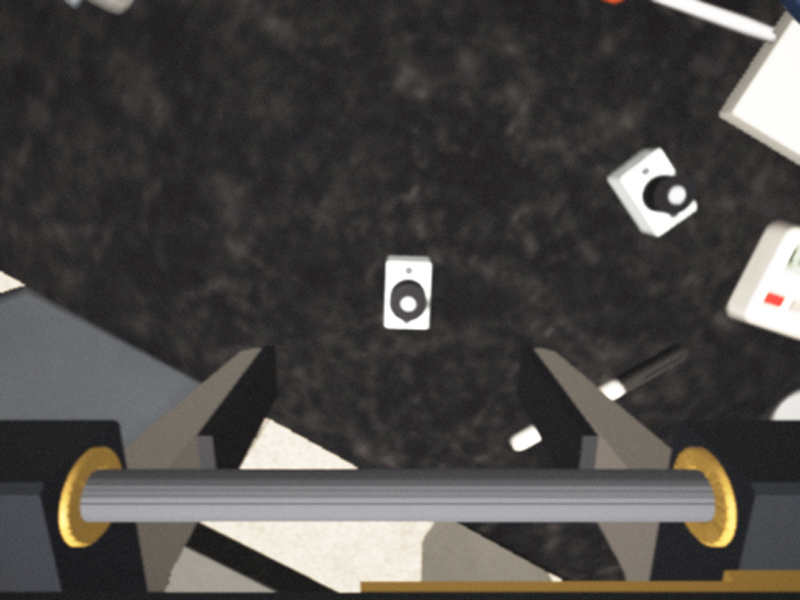

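The block is square in the wrist view, top face corners at (386,263), (432,263), (430,329), (384,328).

Run:
```python
from h import *
import pickle
s=pickle.load(open("w1.pkl","rb"));k=.64
c=np.array([atz(s,x*k-.2,y*k-.2,.022)[:2] for x,y in[(386,263),(432,263),(430,329),(384,328)]])
v=c.mean(0);print(np.round(c,4),v)
for i,j in[(3,0),(2,1),(0,1)]:
    d=c[j]-c[i];print(np.linalg.norm(d),np.degrees(np.arctan2(d[1],d[0])))
st=s["st"]
o=pickle.load(open("o.pkl","rb"))
r=tri(ray(s,407*k-.2,304*k-.2),ray(o["top"],290.0,245.8),ray(o["scene"],232.6,253.6));print("roller",r)
print(totool(st,[v[0]-st["tool_pos"][0],v[1]-st["tool_pos"][1],0])*100)
```

```text
[[ 0.4311 -0.2327]
 [ 0.4466 -0.257 ]
 [ 0.4095 -0.2801]
 [ 0.3939 -0.2544]] [ 0.42026836 -0.25606099]
0.04306559709093972 30.378464559506057
0.043709127191879936 31.839313691211753
0.02889366512669305 -57.49487708664741
roller [ 0.42029438 -0.25441734  0.04331617]
[-0.55366483  0.7269891  -0.00258763]
```

Call:
jog_arm:
  rows:
    - {"xyz":[-0.5,0.7,2],"delta_rot":[0,0,0.01],"jaw":6}
    - {"xyz":[0,0,3],"delta_rot":[0,0,0],"jaw":6}
    - {"xyz":[0,0,3],"delta_rot":[0,0,0],"jaw":6}
    - {"xyz":[0,0,2.5],"delta_rot":[0,0,0],"jaw":6}
    - {"xyz":[0,0,1.5],"delta_rot":[0,0,0],"jaw":6}
    - {"xyz":[0,0,0],"delta_rot":[0,0,0],"jaw":6}
    - {"xyz":[0,0,0],"delta_rot":[0,0,0],"jaw":6}

```text
time_s: 1.9
tool_pos: [0.4183, -0.2625, 0.0487]
eef_rot: [-180.0, 0.0, 31.1]
force: [-0.6, -0.3, -0.3]
finger_gap: 0.0599
grasp_force: 0.0
```

Call:
jog_arm:
  rows:
    - {"xyz":[0.5,-0.5,0],"delta_rot":[0,0,0],"jaw":6}
    - {"xyz":[0,0,1.0],"delta_rot":[0,0,0],"jaw":6}
    - {"xyz":[0,0,0.95],"delta_rot":[0,0,0],"jaw":6}
    - {"xyz":[0,0,0],"delta_rot":[0,0,0],"jaw":6}
    - {"xyz":[0,0,0],"delta_rot":[0,0,0],"jaw":6}

```text
time_s: 2.4
tool_pos: [0.4198, -0.2549, 0.0287]
eef_rot: [-180.0, 0.0, 31.2]
force: [0.7, -0.0, -0.1]
finger_gap: 0.0599
grasp_force: 0.0
```

Run:
```python
from h import *
wsnap("w2",100,150,256,192)
```

```text
2.4 [ 0.41983937 -0.25491781  0.02869227] [-1.79959768e+02  3.03203905e-02  3.12057837e+01] [ 0.71571832 -0.03799888 -0.06570536] 0.059899595553253034 0.0
```

View pics/w2.png

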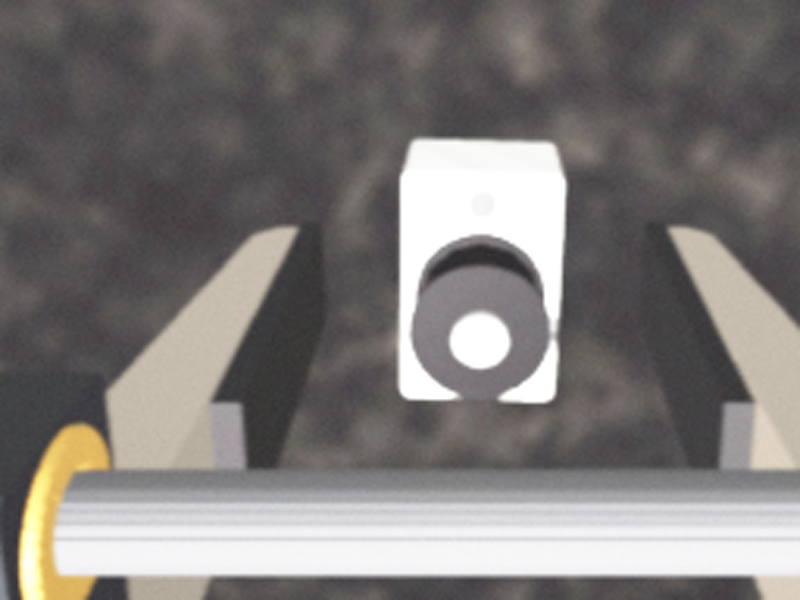

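The block sits centred between the fingers, at column 483 against 485 for the jaws. Closing and lifting.

Call:
jog_arm:
  rows:
    - {"xyz":[0,0,0],"delta_rot":[0,0,0],"jaw":2.4}
    - {"xyz":[0,0,0],"delta_rot":[0,0,0],"jaw":2.4}
    - {"xyz":[0,0,0],"delta_rot":[0,0,0],"jaw":2.4}
    - {"xyz":[0,0,0],"delta_rot":[0,0,0],"jaw":2.4}
    - {"xyz":[0,0,0],"delta_rot":[0,0,0],"jaw":2.4}
    - {"xyz":[0,0,0],"delta_rot":[0,0,0],"jaw":2.4}

```text
time_s: 3.05
tool_pos: [0.4201, -0.2551, 0.0292]
eef_rot: [180.0, 0.0, 31.2]
force: [-0.4, 0.9, 1.3]
finger_gap: 0.0275
grasp_force: 30.0
```

Run:
```python
from h import *
s=wsnap("w3",100,150,256,192)
k=.32
c=np.array([atz(s,100+x*k-.35,150+y*k-.35,.022)[:2] for x,y in[(400,181),(566,181),(557,402),(399,400)]])
v=c.mean(0);st=s["st"];print(c,v,totool(st,[*(v-st["tool_pos"][:2]),0]))
```

```text
3.05 [ 0.42012504 -0.25505329  0.02918269] [1.79994117e+02 2.38561916e-03 3.12106983e+01] [-0.42377773  0.92906512  1.26677042] 0.027459751458782385 29.962897896766663
[[ 0.43127009 -0.23251915]
 [ 0.44633542 -0.2573401 ]
 [ 0.40884734 -0.27927281]
 [ 0.3938915  -0.25383895]] [ 0.42008609 -0.25574275] [-3.90586141e-04  5.69489609e-04  7.47399326e-08]
```

Call:
jog_arm:
  rows:
    - {"xyz":[0,0,-3],"delta_rot":[0,0,0],"jaw":2.4}
    - {"xyz":[0,0,-4.5],"delta_rot":[0,0,0],"jaw":2.4}
    - {"xyz":[0,0,-4.5],"delta_rot":[0,0,0],"jaw":2.4}
    - {"xyz":[0,0,-4],"delta_rot":[0,0,0],"jaw":2.4}
    - {"xyz":[2.84,-3.54,0],"delta_rot":[0,0,0],"jaw":2.4}
    - {"xyz":[2.84,-3.54,0],"delta_rot":[0,0,0],"jaw":2.4}
    - {"xyz":[2.84,-3.54,0],"delta_rot":[0,0,0],"jaw":2.4}
    - {"xyz":[2.84,-3.54,0],"delta_rot":[0,0,0],"jaw":2.4}
    - {"xyz":[2.84,-3.54,0],"delta_rot":[0,0,0],"jaw":2.4}
    - {"xyz":[2.84,-3.54,0],"delta_rot":[0,0,0],"jaw":2.4}

```text
time_s: 4.1
tool_pos: [0.4555, 0.0166, 0.1891]
eef_rot: [180.0, 0.0, 31.2]
force: [1.2, -0.4, -1.3]
finger_gap: 0.0278
grasp_force: 30.0
```

Call:
jog_arm:
  rows:
    - {"xyz":[2.84,-3.54,0],"delta_rot":[0,0,0],"jaw":2.4}
    - {"xyz":[2.84,-3.54,0],"delta_rot":[0,0,0],"jaw":2.4}
    - {"xyz":[2.84,-3.54,0],"delta_rot":[0,0,0],"jaw":2.4}
    - {"xyz":[2.84,-3.54,0],"delta_rot":[0,0,0],"jaw":2.4}
    - {"xyz":[0,0,0],"delta_rot":[0,0,0.141],"jaw":2.4}
    - {"xyz":[0,0,0],"delta_rot":[0,0,0.141],"jaw":2.4}
    - {"xyz":[0,0,0],"delta_rot":[0,0,0.141],"jaw":2.4}
    - {"xyz":[0,0,0],"delta_rot":[0,0,0.141],"jaw":2.4}
    - {"xyz":[0,0,0],"delta_rot":[0,0,0.141],"jaw":2.4}
    - {"xyz":[0,0,0],"delta_rot":[0,0,0],"jaw":2.4}

```text
time_s: 5.1
tool_pos: [0.4793, 0.1948, 0.1888]
eef_rot: [180.0, 0.0, -9.2]
force: [0.9, -0.7, -1.3]
finger_gap: 0.0276
grasp_force: 30.0
```

Run:
```python
from h import *
wsnap("w4")
```

```text
5.1 [0.4792505  0.19479351 0.18875587] [ 1.79964445e+02  2.38992795e-02 -9.19784147e+00] [ 0.90874932 -0.66461445 -1.29252502] 0.027627156402942016 29.963676631450653
```

View pics/w4.png

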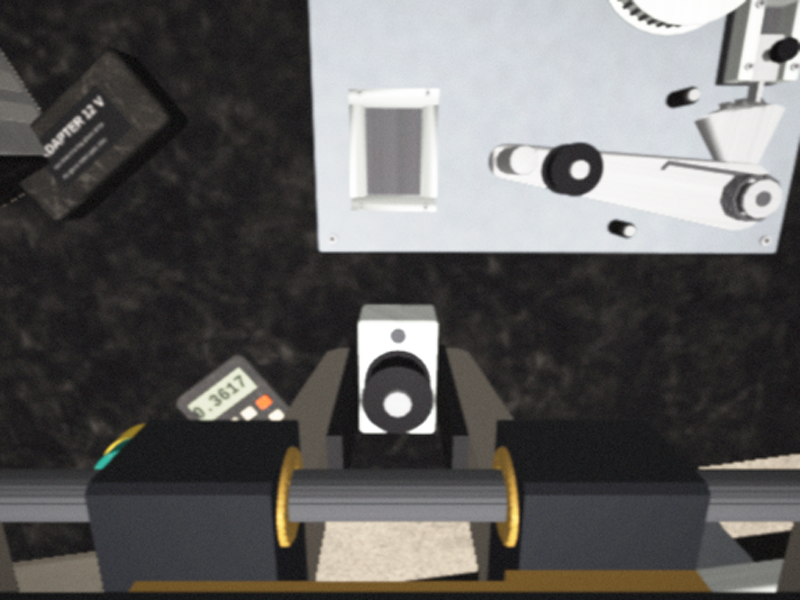

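Pocket frame's top outer corners: (349,89), (438,89), (438,211), (350,210). Deck front edge runs (320,251)–(775,251). Lug top ≈ (522,160), arm roller top (578,169), pivot ≈ (763,199). The block is held square.

Run:
```python
from h import *
import pickle
s=pickle.load(open("w4.pkl","rb"));o=pickle.load(open("o.pkl","rb"));k=.64
W=lambda p:(p[0]*k-.2,p[1]*k-.2)
A=lambda p:(130+p[0]/4.444-.4,150+p[1]/4.444-.4)
c=np.array([atz(s,*W(p),.065)[:2] for p in[(349,89),(438,89),(438,211),(350,210)]])
print(np.round(c,4),c.mean(0))
def ang(a,b): d=b-a;print("  len,ang",np.linalg.norm(d),np.degrees(np.arctan2(d[1],d[0])))
ang(c[3],c[0]);ang(c[2],c[1]);ang(c[1],c[0]);ang(c[2],c[3])
print("tri pocket centre height",tri(ray(s,*W((394.5,147))),ray(o["top"],*A((100,238)))))
e=[atz(s,*W(p),.055)[:2] for p in[(320,251),(775,251)]];print("front edge");ang(e[1],e[0])
L=atz(s,*W((522,160)),.107)[:2];P=atz(s,*W((763,199)),.077)[:2];r=atz(s,*W((579,169)),.098)[:2]
print("lug",L,"piv",P,"roller",r);ang(P,L);ang(P,r)
# block in hand
b=np.array([atz(s,*W(p),s["st"]["tool_pos"][2]-.007)[:2] for p in[(359,322),(438,322),(438,433),(357,433)]])
print(b,b.mean(0));ang(b[3],b[0]);ang(b[2],b[1])
v=c.mean(0)-s["st"]["tool_pos"][:2];print("to go tool",totool(s["st"],[*v,0])*100)
```

```text
[[0.5963 0.2011]
 [0.5888 0.1545]
 [0.5254 0.1633]
 [0.5339 0.2123]] [0.56112521 0.18282093]
  len,ang 0.0633850972869551 -10.174404294636764
  len,ang 0.06395176825473498 -7.888454529290374
  len,ang 0.047223929127679365 80.83017814898287
  len,ang 0.04976847888234964 80.1849814631724
tri pocket centre height [0.5624319  0.18273933 0.0477489 ]
front edge
  len,ang 0.2725861439822607 80.82699493773208
lug [0.54676446 0.12417046] piv [ 0.50511719 -0.00932428] roller [0.53786777 0.09491353]
  len,ang 0.13984041974878117 72.67328456642588
  len,ang 0.10926171713446498 72.55774983658117
[[0.50376197 0.20370201]
 [0.49936668 0.17648819]
 [0.45628181 0.18245786]
 [0.46109788 0.21226791]] [0.48012709 0.19372899]
  len,ang 0.043515506677256836 -11.352656491537418
  len,ang 0.043496476411189894 -7.888454529290388
to go tool [ 8.27357310e+00 -1.26851149e-01 -3.52980148e-03]
```

Call:
jog_arm:
  rows:
    - {"xyz":[2,-0.17,0],"delta_rot":[0,0,0],"jaw":2.4}
    - {"xyz":[4,0,0],"delta_rot":[0,0,0],"jaw":2.4}
    - {"xyz":[2.2,0,2],"delta_rot":[0,0,0],"jaw":2.4}
    - {"xyz":[0,0,3],"delta_rot":[0,0,0],"jaw":2.4}
    - {"xyz":[0,0,2.9],"delta_rot":[0,0,0],"jaw":2.4}
    - {"xyz":[0,0,0],"delta_rot":[0,0,0],"jaw":2.4}
    - {"xyz":[0,0,0],"delta_rot":[0,0,0],"jaw":2.4}

```text
time_s: 5.85
tool_pos: [0.5606, 0.1836, 0.1101]
eef_rot: [180.0, 0.1, -9.1]
force: [1.4, 0.1, -1.2]
finger_gap: 0.0277
grasp_force: 30.0
```

Run:
```python
from h import *
wsnap("w5",128,140,256,192)
```

```text
5.85 [0.56062026 0.18362412 0.11009504] [ 1.79994063e+02  5.64837058e-02 -9.07588396e+00] [ 1.40394273  0.11772401 -1.20825298] 0.027676158869951204 29.962385594844818
```

View pics/w5.png

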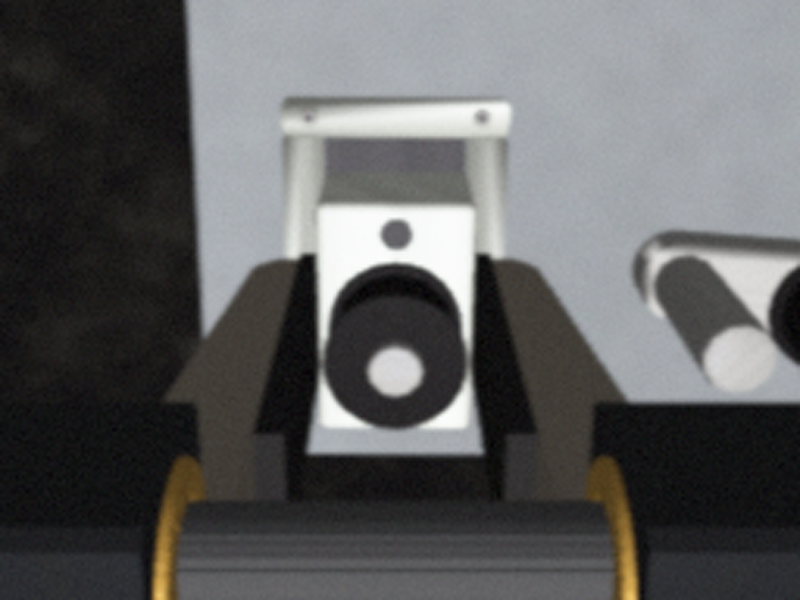

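Pocket's back wall edge spans (283,98)–(511,98), so its middle is at 397. The block's top far edge spans (318,205)–(475,205), middle 396.5, so y is centred. Checking x.

Run:
```python
from h import *
import pickle
s=pickle.load(open("w5.pkl","rb"));st=s["st"];k=.32
f=lambda x,y,z:totool(st,atz(s,128+x*k-.35,140+y*k-.35,z)-st["tool_pos"])*1e3
print("wall back outer - 31.75:",f(397,98,.065)-[31.75,0,0]," inner top edge-27.75(bevel top)",f(397,135,.065)-[27.75,0,0])
z=st["tool_pos"][2]-.007
print("block far -22",f(396.5,205,z)-[22,0,0],"near +22",f(396.5,428,z)+[22,0,0])
L=atz(s,128+740*k-.35,140+358*k-.35,.107);print("lug",L)
```

```text
wall back outer - 31.75: [ 2.55887447  1.0388191  45.06134545]  inner top edge-27.75(bevel top) [-1.40885898  1.04726009 45.06920113]
block far -22 [1.1439014  0.89828533 6.97728064] near +22 [1.4897745  0.9385331  7.02032023]
lug [0.54672237 0.12300603 0.107     ]
```

Call:
jog_arm:
  rows:
    - {"xyz":[0.04,0,0.8],"delta_rot":[0,0,0],"jaw":2.4}
    - {"xyz":[0,0,0.6],"delta_rot":[0,0,0],"jaw":2.4}
    - {"xyz":[0,0,0.4],"delta_rot":[0,0,0],"jaw":2.4}
    - {"xyz":[0,0,0.2],"delta_rot":[0,0,0],"jaw":2.4}
    - {"xyz":[0,0,0],"delta_rot":[0,0,0],"jaw":2.4}

```text
time_s: 6.4
tool_pos: [0.561, 0.1834, 0.0898]
eef_rot: [180.0, 0.0, -9.2]
force: [-0.5, -0.1, -1.4]
finger_gap: 0.0277
grasp_force: 30.0
```

Call:
jog_arm:
  rows:
    - {"xyz":[0,0,0.2],"delta_rot":[0,0,0],"jaw":2.4}
    - {"xyz":[0,0,0.2],"delta_rot":[0,0,0],"jaw":2.4}
    - {"xyz":[0,0,0.12],"delta_rot":[0,0,0],"jaw":2.4}
    - {"xyz":[0,0,0],"delta_rot":[0,0,0],"jaw":2.4}

```text
time_s: 6.8
tool_pos: [0.5611, 0.1834, 0.0847]
eef_rot: [180.0, 0.0, -9.2]
force: [-0.9, -0.3, -1.5]
finger_gap: 0.0276
grasp_force: 30.0
```

Call:
jog_arm:
  rows:
    - {"xyz":[0,0,0.1],"delta_rot":[0,0,0],"jaw":2.4}
    - {"xyz":[0,0,0.05],"delta_rot":[0,0,0],"jaw":2.4}
    - {"xyz":[0,0,0],"delta_rot":[0,0,0],"jaw":2.4}

```text
time_s: 7.1
tool_pos: [0.5613, 0.1835, 0.0842]
eef_rot: [180.0, -0.0, -9.2]
force: [-2.3, -0.6, 5.0]
finger_gap: 0.0278
grasp_force: 30.0
```

Call:
jog_arm:
  rows:
    - {"xyz":[0,0,-0.05],"delta_rot":[0,0,0],"jaw":3.8}
    - {"xyz":[0,0,0],"delta_rot":[0,0,0],"jaw":3.8}
    - {"xyz":[0,0,0],"delta_rot":[0,0,0],"jaw":3.8}
    - {"xyz":[0,0,-1.5],"delta_rot":[0,0,0],"jaw":3.8}
    - {"xyz":[0,0,-3],"delta_rot":[0,0,0],"jaw":3.8}
    - {"xyz":[0,0,-3.5],"delta_rot":[0,0,0],"jaw":3.8}
    - {"xyz":[-3.5,0,-1],"delta_rot":[0,0,0],"jaw":0}
    - {"xyz":[-3.5,0,0],"delta_rot":[0,0,0],"jaw":0}
    - {"xyz":[0,0,0],"delta_rot":[0,0,0],"jaw":0}
    - {"xyz":[0,0,0],"delta_rot":[0,0,0],"jaw":0}

```text
time_s: 8.1
tool_pos: [0.4924, 0.1948, 0.1751]
eef_rot: [-180.0, -0.1, -9.1]
force: [0.7, -0.3, -0.2]
finger_gap: 0.0079
grasp_force: 0.0
```

Run:
```python
from h import *
wsnap("w6",180,30,332,249)
```

```text
8.1 [0.49241492 0.19483028 0.17512023] [-1.79966516e+02 -1.12872654e-01 -9.13804762e+00] [ 0.65341828 -0.29370076 -0.22358337] 0.00793365071704244 0.0
```

View pics/w6.png

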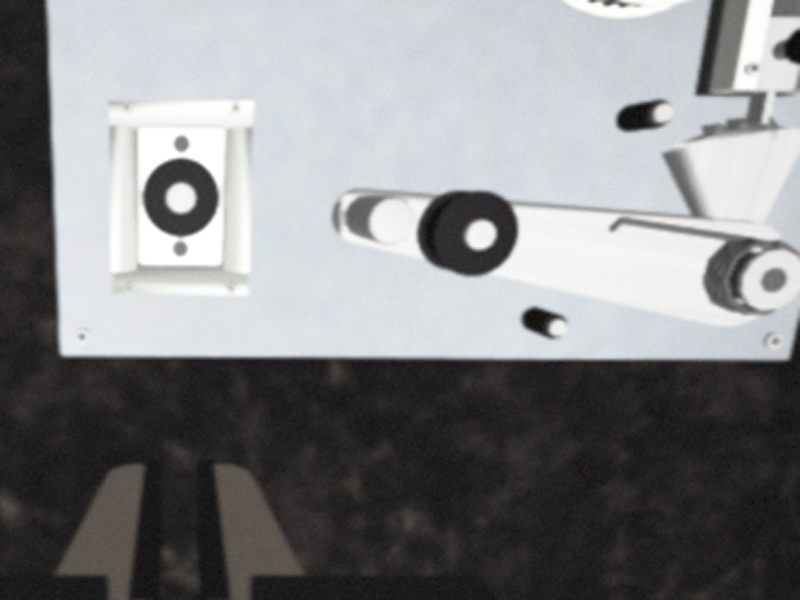

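The block is seated square and home: its body is at (140–224, 127–266) inside the frame at (110–254, 100–295). Lug top is at (390,220), arm roller at (470,234). The arm is on its first tooth (≈0.16). Next I bring the closed fingers in front of the lug, offset outward so they clear the arm's roller.

Call:
jog_arm:
  rows:
    - {"xyz":[0,0,0],"delta_rot":[0,0,0.08],"jaw":0}
    - {"xyz":[0,0,0],"delta_rot":[0,0,0.08],"jaw":0}
    - {"xyz":[2.05,2.1,0],"delta_rot":[0,0,0],"jaw":0}
    - {"xyz":[2.05,2.1,0],"delta_rot":[0,0,0],"jaw":0}
    - {"xyz":[0,0,2.5],"delta_rot":[0,0,0],"jaw":0}
    - {"xyz":[0,0,2.6],"delta_rot":[0,0,0],"jaw":0}
    - {"xyz":[0,0,2.5],"delta_rot":[0,0,0],"jaw":0}
    - {"xyz":[0,0,0],"delta_rot":[0,0,0],"jaw":0}
    - {"xyz":[0,0,0],"delta_rot":[0,0,0],"jaw":0}

```text
time_s: 9.05
tool_pos: [0.5185, 0.1416, 0.0978]
eef_rot: [180.0, 0.0, -18.4]
force: [-0.2, 1.1, 0.6]
finger_gap: 0.0003
grasp_force: 0.0
```

Run:
```python
from h import *
from bench import manip
print(manip.get_state()["joints"])
wsnap("w7",180,100,332,249)
```

```text
[  -8.36779306   27.38124352  -12.99231464  112.6801497     9.07929684
   40.92615128 -135.22115294]
9.05 [0.51853734 0.14162588 0.09784624] [ 1.79983742e+02  2.27498444e-02 -1.83874816e+01] [-0.16099178  1.12590058  0.56324609] 0.0002937042757223572 0.0
```

View pics/w7.png

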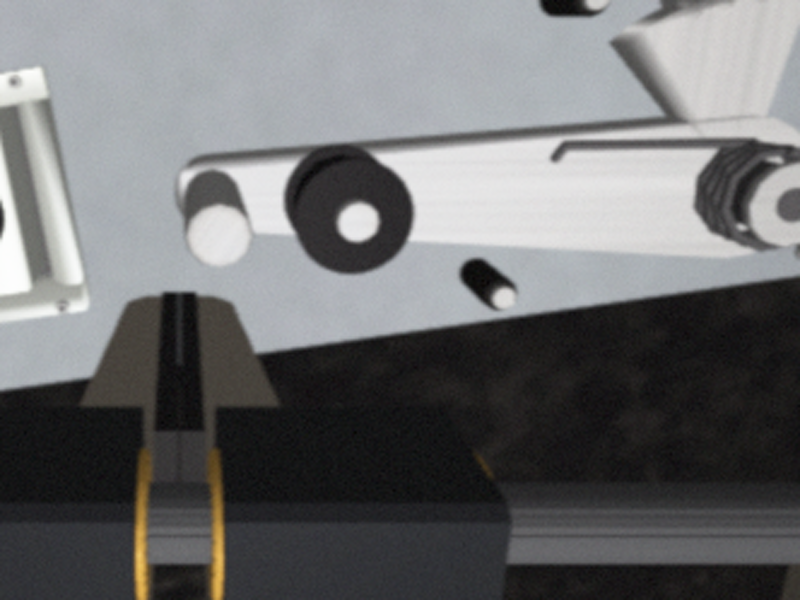

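The fingers are in front of the lug (lug top at (219,236), finger seam at column 180), clear of the roller. Working out the push arc, with a limited turn because joint 7 stands at -135°.

Run:
```python
from h import *
P=np.array([.5059,.0003]);u=80.85
pos=np.array([.5185,.1416]);yaw=-18.4
for th in [.16,.22,.28,.34,.40,.46,.52,.56,.60,.63,.66,.68]:
    a=np.radians(u)-th;L=P+.13*np.array([np.cos(a),np.sin(a)])
    y2=-18.4-np.degrees(.6*(th-.16));f=lambda y:np.array([[np.cos(y),np.sin(y)],[np.sin(y),-np.cos(y)]]) # rows tool x,y
    T=f(np.radians(y2));t=L-T.T@[.017,.007]
    print(th,np.round(t,4),round(y2,1),"shift cm",np.round(f(np.radians(yaw))@(t-pos)*100,2),"rz",round(np.radians(yaw-y2),3))
    pos,yaw=t,y2
```

```text
0.16 [0.5328 0.1357] -18.4 shift cm [1.55 0.11] rz 0.0
0.22 [0.5406 0.1335] -20.5 shift cm [ 0.81 -0.04] rz 0.036
0.28 [0.5482 0.1309] -22.5 shift cm [ 0.81 -0.02] rz 0.036
0.34 [0.5556 0.1278] -24.6 shift cm [ 0.8 -0. ] rz 0.036
0.4 [0.5629 0.1243] -26.7 shift cm [0.8  0.02] rz 0.036
0.46 [0.5699 0.1204] -28.7 shift cm [0.8  0.04] rz 0.036
0.52 [0.5766 0.1161] -30.8 shift cm [0.8  0.05] rz 0.036
0.56 [0.5809 0.113 ] -32.2 shift cm [0.53 0.04] rz 0.024
0.6 [0.5851 0.1098] -33.5 shift cm [0.53 0.05] rz 0.024
0.63 [0.5882 0.1072] -34.6 shift cm [0.4  0.04] rz 0.018
0.66 [0.5912 0.1046] -35.6 shift cm [0.39 0.05] rz 0.018
0.68 [0.5931 0.1028] -36.3 shift cm [0.26 0.03] rz 0.012
```

Call:
jog_arm:
  rows:
    - {"xyz":[0.8,0.1,0],"delta_rot":[0,0,0],"jaw":0}
    - {"xyz":[0.7,0,0],"delta_rot":[0,0,0],"jaw":0}
    - {"xyz":[0.4,-0.02,0],"delta_rot":[0,0,0.018],"jaw":0}
    - {"xyz":[0.4,-0.02,0],"delta_rot":[0,0,0.018],"jaw":0}
    - {"xyz":[0.4,-0.01,0],"delta_rot":[0,0,0.018],"jaw":0}
    - {"xyz":[0.4,-0.01,0],"delta_rot":[0,0,0.018],"jaw":0}
    - {"xyz":[0,0,0],"delta_rot":[0,0,0],"jaw":0}

```text
time_s: 9.8
tool_pos: [0.5457, 0.1329, 0.0986]
eef_rot: [-180.0, 0.2, -22.5]
force: [-6.5, 3.1, 6.0]
finger_gap: 0.0005
grasp_force: 3.9
```

Call:
jog_arm:
  rows:
    - {"xyz":[0.4,0,0],"delta_rot":[0,0,0.018],"jaw":0}
    - {"xyz":[0.4,0,0],"delta_rot":[0,0,0.018],"jaw":0}
    - {"xyz":[0.4,0.01,0],"delta_rot":[0,0,0.018],"jaw":0}
    - {"xyz":[0.4,0.01,0],"delta_rot":[0,0,0.018],"jaw":0}
    - {"xyz":[0.4,0.02,0],"delta_rot":[0,0,0.018],"jaw":0}
    - {"xyz":[0.4,0.02,0],"delta_rot":[0,0,0.018],"jaw":0}
    - {"xyz":[0.4,0.02,0],"delta_rot":[0,0,0.018],"jaw":0}
    - {"xyz":[0.4,0.03,0],"delta_rot":[0,0,0.018],"jaw":0}
    - {"xyz":[0,0,0],"delta_rot":[0,0,0],"jaw":0}

```text
time_s: 10.7
tool_pos: [0.5746, 0.1196, 0.0986]
eef_rot: [-179.8, 0.1, -30.7]
force: [-4.4, 6.7, 2.6]
finger_gap: 0.0003
grasp_force: 3.6
```

Call:
jog_arm:
  rows:
    - {"xyz":[0.4,0.05,0],"delta_rot":[0,0,0.018],"jaw":0}
    - {"xyz":[0.4,0.05,0],"delta_rot":[0,0,0.018],"jaw":0}
    - {"xyz":[0.4,0.05,0],"delta_rot":[0,0,0.018],"jaw":0}
    - {"xyz":[0.4,0.05,0],"delta_rot":[0,0,0.018],"jaw":0}
    - {"xyz":[0.3,0.05,0],"delta_rot":[0,0,0.015],"jaw":0}
    - {"xyz":[0,0,0],"delta_rot":[0,0,0],"jaw":0}
    - {"xyz":[0,0,0],"delta_rot":[0,0,0],"jaw":0}

```text
time_s: 11.4
tool_pos: [0.5892, 0.109, 0.0986]
eef_rot: [-179.8, 0.2, -35.6]
force: [-4.5, 9.7, 1.7]
finger_gap: 0.0005
grasp_force: 4.4
```

Call:
jog_arm:
  rows:
    - {"xyz":[0.2,0.05,0],"delta_rot":[0,0,0],"jaw":0}
    - {"xyz":[0.2,0.05,0],"delta_rot":[0,0,0],"jaw":0}
    - {"xyz":[0,0,0],"delta_rot":[0,0,0],"jaw":0}
    - {"xyz":[0,0,0],"delta_rot":[0,0,0],"jaw":0}

```text
time_s: 11.8
tool_pos: [0.5918, 0.106, 0.0986]
eef_rot: [-179.7, 0.2, -35.6]
force: [-3.8, 9.8, 2.8]
finger_gap: 0.0003
grasp_force: 4.4
```

Call:
jog_arm:
  rows:
    - {"xyz":[0.2,0.05,0],"delta_rot":[0,0,0],"jaw":0}
    - {"xyz":[0.2,0.05,0],"delta_rot":[0,0,0],"jaw":0}
    - {"xyz":[0,0,0],"delta_rot":[0,0,0],"jaw":0}
    - {"xyz":[0,0,0],"delta_rot":[0,0,0],"jaw":0}

```text
time_s: 12.2
tool_pos: [0.5939, 0.1039, 0.0986]
eef_rot: [-179.7, 0.3, -35.5]
force: [-5.3, 11.4, 2.3]
finger_gap: 0.0007
grasp_force: 5.5
```

Call:
jog_arm:
  rows:
    - {"xyz":[0.2,0.05,0],"delta_rot":[0,0,0],"jaw":0}
    - {"xyz":[0.2,0.05,0],"delta_rot":[0,0,0],"jaw":0}
    - {"xyz":[0,0,0],"delta_rot":[0,0,0],"jaw":0}
    - {"xyz":[0,0,0],"delta_rot":[0,0,0],"jaw":0}

```text
time_s: 12.6
tool_pos: [0.5941, 0.1038, 0.0985]
eef_rot: [-179.8, 0.6, -35.4]
force: [-11.8, 16.1, 6.6]
finger_gap: 0.0006
grasp_force: 9.5
```

Force went up to 20 N with no further motion, so the arm is against the stop. One last look to verify.

Run:
```python
from h import *
from bench import manip
import cv2
s=wsnap("w8");t=manip.snapshot("top")["img"]
a=cv2.resize(s["img"],(480,360));b=cv2.resize(t[150:240,130:235],(320,274),interpolation=cv2.INTER_CUBIC)
c=cv2.resize(manip.snapshot("scene")["img"][140:230,150:280],(320,222),interpolation=cv2.INTER_CUBIC)
im=np.zeros((600,800,3),np.uint8);im[:360,:480]=a;im[:274,480:]=b;im[280:502,480:]=c
cv2.imwrite("pics/f.png",im[:,:,::-1]);st=manip.get_state();print(st["tool_pos"],st["force"],st["joints"])
```

```text
12.6 [0.59413298 0.10380929 0.09848323] [-179.76108097    0.59067854  -35.41286999] [-11.76171202  16.08927477   6.5615258 ] 0.0006191603299427245 9.456155598163605
[0.59413371 0.10377334 0.09848773] [-11.18360799  16.56638414   6.70704682] [  -6.50314743   32.11303254   -8.2745229   103.53210025    5.36621647
   44.95610899 -142.75736068]
```

View pics/f.png

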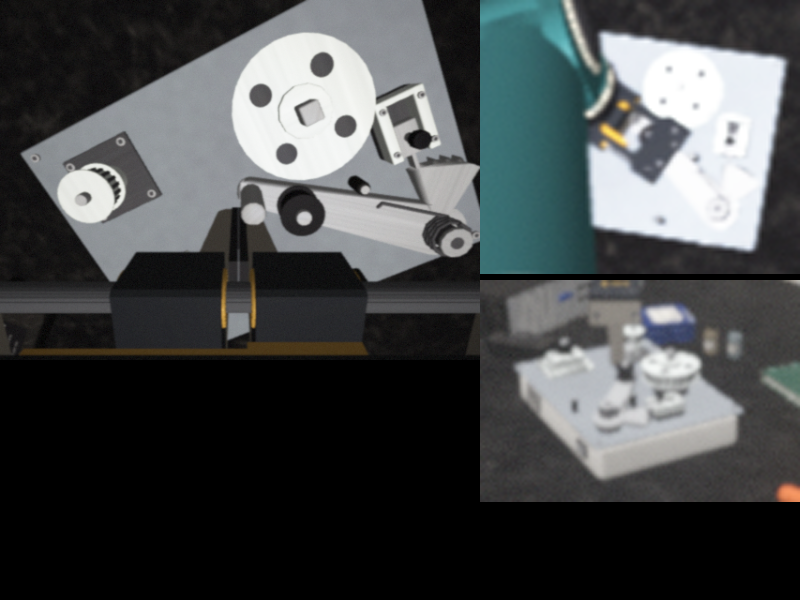

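The arm's bar rests against the back-stop peg at (360,186), with the lug at (253,205) held by the fingers. The scene view shows the block still in its pocket at (563,355).

```bash
python3 -c "
from bench import manip
print(manip.hand_in())"
```

```text
the job is handed in; nothing more can be done
None
```

I seated the idler block square and fully home in its pocket and let go of it. The tensioner arm is held against its back stop at about 20 N, and I handed the job in at 12.6 s with the screwdriver, dish and marker untouched.

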